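Vent-up flow cell onto the indexed bleeding stand

ROBOT

A 6-joint arm with a two-finger parallel gripper is mounted at the origin on a cart in front of the work surface, level with it; the furniture and walls round the work are solid. World frame = base frame: x ahead of the robot, y to its left, z up, the work surface at z = 0. Lengths are in mm, angles in rad, forces in N, time in s.
With the tool pointing down it reaches from about 325 to 750 mm from the base axis. Payload 7.6 kg.
Tool frame: the origin (TCP) lies at the very end of the fingers, on their centre line; the grasp point (between the pads) lies 19 mm behind it; z points along the fingers, y is the line along which they close (so a half turn about z gives the same grasp; the last joint's range is limited). The gripper opens to 85 mm and grips with 20 to 120 N. Pads are 22 mm wide; open, the fingers measure 114 mm over their backs; the gripper's body (76 mm by 85 mm) begins 54 mm behind the grasp point. The pads swing forward as they close: fully open they stand 13 mm farther back than shut.
Start: joints at [-1.319, 0.052, 1.401, -0, 1.689, -0.07], TCP at [166.069, -498.063, 231.323] pointing down, gripper open.
Joint ranges: [-2.9, 2.9], [-0.91, 2.17], [0.12, 2.37], [-1.06, 4.2], [0.26, 2.73], [-2.93, 2.93]. Speed limits (rad/s): [2.57, 2.57, 3.01, 3.14, 3.14, 3.14].

INTERFACE

Orientations are given as a rotation vector (axis times angle).
In Python, from workcell import ctrl gives the robot as it stands.
- The arm moves only by the tool tcp_steps, called after "Emit:" as name(argument=value, ...) on one line, values as JSON. Schema: {"type":"object","properties":{"ticks":{"type":"array","items":{"type":"number"},"minItems":6,"maxItems":60},"jaw":{"type":"number"},"squeeze":{"type":"number"},"only":{"type":"string"},"quiet":{"type":"boolean"},"lines":{"type":"string"}},"required":["ticks"],"additionalProperties":false}. ticks is one flat list of numbers that holds 1 to 10 rows one after another, with no inner brackets; each row has 6 numbers: dx, dy, dz in mm, then a rotation vector rx, ry, rz in rad; each row shifts and turns the commanded pose from where the row before left it, along the tool's axes as they then stand; what a row does not reach is not made up. A row lasts 1/12 s, in which the tool goes at most 41.7 mm and 0.125 rad, less where a joint would pass 70% of its speed; a pose out of reach is approached as far as the arm can. jaw is the finger opening in mm, set as the call begins (left out keeps the last). The fingers move at their own pace and stop on an object; squeeze is the grip in N (left out, the last holds). Time passes only in rows, so rows that do not move let the fingers close. The tool returns the time, the measured TCP pose, the force, the opening and the grip force at its end. only (a regular expression) keeps the lines of the reply that match it, lines (a string "A,B") keeps lines A to B, and quiet returns only ok. Input that does not fit is refused with a message, and nothing moves.
- ctrl.state(): the state, without advancing time (a new reading comes with each control period).
- ctrl.snapshot(name): name is "side" or "top"; returns a dict with "frame" (384x512x3 uint8, blue, green, red), "z_map" (384x512 float32, mm along the optical axis (not along the pixel's ray), 0 where there is no reading), "fx", "fy", "cx", "cy" (pixels), "R" (3x3) and "t" (3): a world point X has camera coordinates R X + t. Camera axes: x right, y down, z forward; pixel columns grow to the right and rows downward; lengths in mm; the calibration is good to about 2 mm. A picture is of the moment at which its call begins.
- ctrl.close_job(): hands the job in; it is judged then, once.
The state is a dict: "time": time; "joints": joint angles; "qd": joint speeds; "joint_efforts": joint torques, N m; "tcp_pos": TCP position; "eef_rot": TCP orientation; "force": force on the tool from outside, world axes, zero at the start; "torque": the same for the moment, N m; "finger_gap": finger opening in mm; "finger_force": force on a finger pad.
Only numpy, scipy, OpenCV 4.12 (cv2) and the standard library are available. Lean on these libraries where they do the work, as an engineer would, in place of code of your own. Each camera call takes 0.05 s, during which the arm holds its last target. There are 200 camera calls.

TASK

Roll the flanged flow cell along the bench until its small side vent points straight up; do not lift it off the bench before that. Swing the inclined stand by its black knob round to its index stop, and lay the cell in its two V saddles, down against the plate at the low end, with the vent uppermost and nearest the raised end. Do not shove the bottle or the other things about.

Things in the scene. Friction and masses are not known exactly. Their poses are not given: they have to be found in the camera images.
- cell: flow cell, 120 mm long, 0.25 to 0.5 kg: aluminium body 32 mm in diameter between two steel flanges 56 mm in diameter, 14 mm thick, on which it rolls (freely: it does not stop by itself). Origin mid-axis, 28 mm above the bench. x: along the axis to the vent end, at first away from the robot within 20 degrees; z: out through the vent. Body clear for fingers from x = -46 to +18 mm
- cell_vent (a point): mouth of the cell's vent, a stub 16 mm in diameter at x = 27 mm, 26 mm from the axis (inside the flange radius, so the cell rolls past it). At the start it points 70 to 180 degrees away from straight up, to either side
- cradle (a point): inclined plate on the stand's turret. Origin: mid-axis of the cell when seated against the low end plate, 105 mm above the bench, on the turret's axis. x: up the slope, 30 degrees above level; y: level; z: square to the slope. Two 90 degree V saddles 24 mm long at x = -53 and 53 mm, tops at z = -4 mm, 72 mm wide; open between down to z = -53 mm. Low end plate: face at x = -61 mm, top at z = -11 mm
- turret (a joint): angle of the stand's turret about its vertical axis (through the cradle's origin): 0 at the index stop, growing clockwise seen from above to 1.4 rad; starts at 0.6 to 1.1. Stiff (about 1.5 N at the knob), stays where it is left. At 0 the raised end points away from the robot
- knob (a point): middle of the black knob, upright, 18 mm in diameter and 32 mm tall (z = 46 to 78 mm), at the end of the turret's arm, 105 mm from its axis under the cradle's low end side
- wash_bottle: white wash bottle standing upright 110 to 190 mm to one side of the cell, either side; 206 mm tall, body 68 mm in diameter, with a thin bent spout at the top that points away from the robot; origin on the bench, 17 mm beyond the middle of its round body. The bench is clear for rolling the cell 145 mm to the side away from it
- trackball: trackball 144 x 65 mm, 46 mm tall, on the bench beyond the work; bystander
- hc_lamp: lamp tube 161 mm long, 37 mm thick, lying on the bench on the right of the stand; bystander
- beaker: small glass beaker, 46 mm in diameter, 58 mm tall, standing beyond the stand; bystander
- tape_roll: roll of tape 72 mm in diameter, 20 mm tall, lying on the bench beyond the work; bystander

How it is judged (in metres and radians):
On the way:
1. the cell still lies on the bench and its vent points straight up within 14 degrees (angle between cell's own z axis and vertical below 0.25 rad and height (world z) of cell between 0.023 and 0.033 m and angular speed of cell below 0.3 rad/s), for 0.2 s.
At the end, for the whole second after the job is handed in: The turret is within 0.05 rad of its stop. The cell rests in both V saddles within 8 mm of touching the low end plate, its axis within 5 mm and 5.7 degrees of the cradle's, its vent within 18 degrees of square to the slope, on the upper side nearest the raised end; released, at rest (value of joint turret below 0.05 rad and x of cell in the frame of cradle between -0.006 and 0.008 m and y of cell in the frame of cradle between -0.005 and 0.005 m and z of cell in the frame of cradle between -0.005 and 0.005 m and angle between the x axis of cell and the x axis of cradle, either way round below 0.1 rad and y of cell_vent in the frame of cradle between -0.0085 and 0.0085 m and z of cell_vent in the frame of cradle above 0.018 m and x of cell_vent in the frame of cradle above 0.01 m and linear speed of cell below 0.01 m/s and angular speed of cell below 0.1 rad/s).
It fails at once if the cell is lifted off the bench (middle above 55 mm) with its vent more than 52 degrees from straight up (height (world z) of cell above 0.055 m and angle between cell's own z axis and vertical above 0.9 rad).
It fails at once if a bystander is shoved more than 30 mm or tipped (distance of any of wash_bottle, trackball, hc_lamp, beaker, tape_roll from where it was at the start of the episode above 0.03 m or angle between any of wash_bottle, beaker's own z axis and vertical above 0.5 rad).
It also fails if it takes over 54 s, if anything falls off the work surface, if the arm or the gripper's body presses on something with over 40 N, if the wrist force passes 120 N, or if a joint passes its speed limit or range.

## Working session

There is one attempt and no reset: what is moved stays moved. The work goes in short steps, Python scripts to look and compute and a tool call to move; the robot and the scene stay as the last step left them, time stands still between calls to the robot, and variables do not carry over. Pictures are saved under pics/ and viewed, at most 13 in all, crops included, and the job is handed in when it is done.

```bash
ls; mkdir -p pics; python3 - <<'E'
from workcell import ctrl
import cv2,numpy as np
for n in("side","top"):
    s=ctrl.snapshot(n); cv2.imwrite(f"pics/{n}0.png",s["frame"]); np.savez(f"{n}0.npz",**s)
    print(n,s["fx"],s["cx"],s["cy"],s["R"].round(3).tolist(),s["t"])
st=ctrl.state();print(st["time"],st["tcp_pos"],st["eef_rot"],st["finger_gap"])
E
```

```text
pics
workcell.py
side 499.4077593520944 258.3250478155392 196.8751293677066 [[0.542, -0.84, -0.009], [-0.384, -0.238, -0.892], [0.747, 0.487, -0.452]] [-421.76087146  259.70107969 1233.07602447]
top 489.44701612536505 252.1423094508012 192.30807976414948 [[-0.02, -1.0, 0.009], [-0.991, 0.019, -0.136], [0.135, -0.012, -0.991]] [-158.05749168  532.79425552 1315.67029924]
0.1 [ 165.98245316 -497.7756967   230.52167971] [-3.09956705e+00 -5.03002225e-01  2.36170426e-04] 85.42574546745614
```

View pics/side0.png

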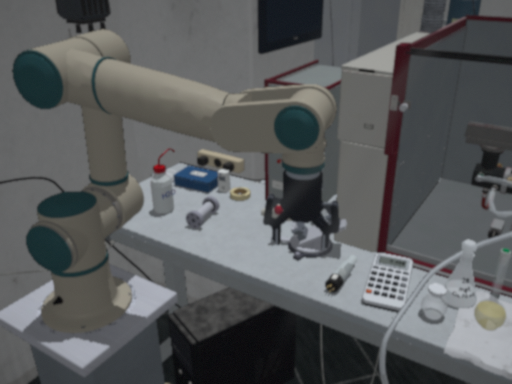

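View pics/top0.png

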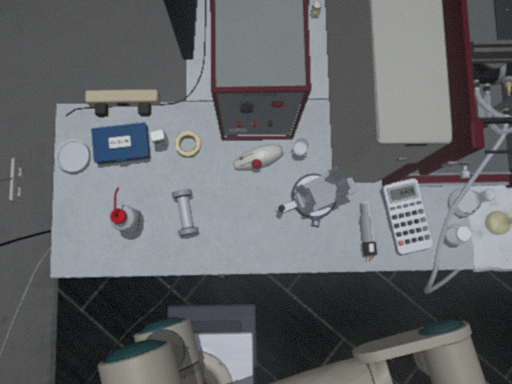

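The side view shows the cell near (203,212), the bottle at (162,190) and the stand at (312,230). In the top view the cell runs from (182,193) to (188,233), the bottle is at (125,217), the stand at (316,195) and the knob at about (282,212). I'll enlarge both areas.

```bash
cat > h.py <<'E'
import numpy as np,cv2
from workcell import ctrl
def P(s,u,v,z=None):
    "world points of pixels at depth z (mm along axis)"
    u=np.asarray(u,float);v=np.asarray(v,float)
    if z is None: z=s["z_map"][v.astype(int),u.astype(int)]
    c=np.stack([(u-s["cx"])/s["fx"]*z,(v-s["cy"])/s["fy"]*z,z+0*u],-1)
    return (c-s["t"])@s["R"]
def H(s,u,v,h):
    "world point of pixel on plane z=h"
    o=-s["R"].T@s["t"]; d=s["R"].T@np.array([(u-s["cx"])/s["fx"],(v-s["cy"])/s["fy"],1.])
    return o+d*(h-o[2])/d[2]
def pix(s,X):
    c=s["R"]@np.asarray(X,float)+s["t"]; return [s["fx"]*c[0]/c[2]+s["cx"],s["fy"]*c[1]/c[2]+s["cy"]]
def cloud(s,u0,u1,v0,v1):
    v,u=np.mgrid[v0:v1,u0:u1];p=P(s,u.ravel(),v.ravel())
    return p[s["z_map"][v.ravel(),u.ravel()]>0]
def crop(s,u0,u1,v0,v1,k): return cv2.resize(s["frame"][v0:v1,u0:u1],None,fx=k,fy=k,interpolation=cv2.INTER_CUBIC)
E
python3 - <<'E'
from h import *
t=dict(np.load("top0.npz"));s=dict(np.load("side0.npz"))
a=crop(t,160,220,180,250,7);b=crop(t,260,370,160,240,5);c=crop(s,180,240,190,235,7);
im=np.zeros((600,800,3),np.uint8)
a=crop(t,162,212,182,242,5);im[:300,:250]=a
b=crop(t,268,368,160,235,5);im[:375,250:750]=b
c=crop(s,180,230,190,234,5);im[375:595,:250]=c
d=crop(s,255,355,190,264-30,5);im[376:596,250:750]=d
cv2.imwrite("pics/c1.png",im)
p=cloud(t,165,210,182,242);q=p[(p[:,2]>15)];print(len(q),q.min(0),q.max(0))
f=q[q[:,2]>44];print("flanges",f[f[:,0]>f[:,0].mean()].mean(0),f[f[:,0]<f[:,0].mean()].mean(0),f[:,2].max())
c=q[:,:2].mean(0);print(c,np.linalg.svd(q[:,:2]-c,full_matrices=False)[2][0])
p=cloud(t,85,145,185,245);q=p[p[:,2]>30];print("bottle",q.min(0),q.max(0),np.median(q,0))
p=cloud(t,20,400,100,275);b=p[abs(p[:,2])<15];print("bench",np.median(b[:,2]))
p=cloud(t,270,360,165,232);q=p[p[:,2]>20];print("stand",q.min(0),q.max(0))
E
```

```text
638 [415.62324891 -18.08618635  18.25909183] [541.77936751  52.98377964  59.23984113]
flanges [523.76257633  23.59512803  49.60307062] [432.88988909   9.4818583   49.9697469 ] 59.23984113288807
[478.82832026  16.14741408] [-0.98566246 -0.16872913]
bottle [426.45814346 133.66254933  30.32045067] [528.06670903 200.63593546 206.23397406] [457.600744   158.65184406 120.34579355]
bench -1.5744613853581315
stand [ 442.42339523 -465.72516388   20.04792705] [ 605.21723291 -236.91527753  273.02535729]
```

View pics/c1.png

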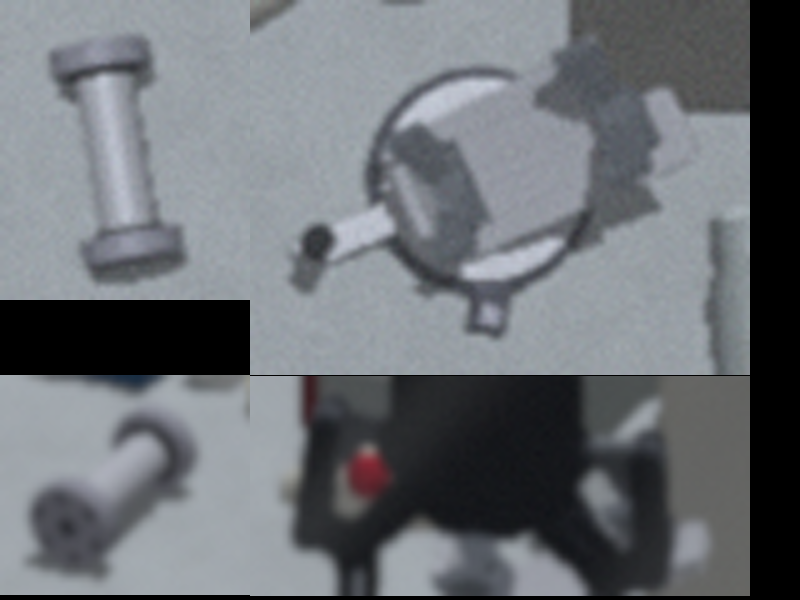

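The cell's vent isn't on top. There may be a bump on the left of its far flange in the top crop (65,90). The knob is at crop (317,240), i.e. top pixel (281.4,208), and the ring is centred near top pixel (314,195.6).

```bash
python3 - <<'E'
from h import *
t=dict(np.load("top0.npz"));s=dict(np.load("side0.npz"))
print("knob top plane", H(t,281.4,208,78), "depth",P(t,[281,282,281],[207,208,209]))
for h in(10,20,40): print(h,H(t,314,195.6,h))
for (u,v) in [(300,182),(296,176),(325,218),(316,214),(290,206),(318,223)]: print((u,v),P(t,u,v))
# plane of cradle: plate points
p=cloud(t,312,334,180,206);q=p[p[:,2]>40]
c=q.mean(0);n=np.linalg.svd(q-c,full_matrices=False)[2][2];print("plate",c,n,len(q))
# cell cross-section: z map of cell in cell frame
p=cloud(t,162,212,182,242);
c=np.array([478,16.3]);
q=p[p[:,2]>15]
f=q[q[:,2]>44]
g=q
a=np.array([.9885,.1513]) 
hi=f[f[:,0]>480].mean(0)[:2];lo=f[f[:,0]<480].mean(0)[:2];a=(hi-lo)/np.linalg.norm(hi-lo);print(a,hi,lo)
b=np.array([-a[1],a[0]])
X=(p[:,:2]-(hi+lo)/2)@a;Y=(p[:,:2]-(hi+lo)/2)@b
print("   x: ",list(range(-32,36,4)))
for x in range(-64,64,6):
    r=[]
    for y in range(-32,36,4):
        m=(abs(X-x)<3)&(abs(Y-y)<2.5); r.append(int(np.median(p[m,2])) if m.any() else -99)
    print(x,r)
im=np.hstack([cv2.resize(cv2.convertScaleAbs(t["frame"][180:240,165:215],alpha=1.5,beta=-80),(400,480),interpolation=cv2.INTER_CUBIC),cv2.resize(cv2.convertScaleAbs(s["frame"][192:234,183:223],alpha=1.5,beta=-40),(400,480)[:2],interpolation=cv2.INTER_CUBIC)])
cv2.imwrite("pics/c2.png",im)
E
```

```text
knob top plane [ 480.23179283 -245.23543755   78.        ] depth [[ 482.98172175 -244.27506674   77.54971884]
 [ 479.90665136 -246.63035967   80.85453759]
 [ 477.80346669 -244.2529824    75.70896885]]
10 [ 520.59286863 -343.0600935    10.        ]
20 [ 519.31815075 -341.66666259   20.        ]
40 [ 516.76871499 -338.87980078   40.        ]
(300, 182) [ 558.17275732 -303.44560767   22.60597179]
(296, 176) [ 579.06922627 -294.99883524    1.12152824]
(325, 218) [ 457.35935817 -372.829042      2.05106329]
(316, 214) [ 467.82765289 -345.73598058   16.98431211]
(290, 206) [ 491.93493457 -274.0239399    14.54534512]
(318, 223) [ 442.81728754 -350.82276379   13.77172953]
plate [ 525.15341762 -361.92242252   53.84170967] [ 0.1366841  -0.39043678 -0.91042659] 504
[0.98815357 0.15346831] [523.76257633  23.59512803] [432.88988909   9.4818583 ]
   x:  [-32, -28, -24, -20, -16, -12, -8, -4, 0, 4, 8, 12, 16, 20, 24, 28, 32]
-64 [-2, -3, 0, -3, -2, 0, 0, 1, -1, 0, -1, -3, 1, 0, -1, -3, -1]
-58 [-2, -1, 20, 38, 46, 31, 45, 40, 50, 50, 47, 47, 49, 39, 34, -1, -4]
-52 [0, 1, 37, 44, 49, 49, 52, 55, 56,
[... 657 characters left out ...]
3]
8 [-1, -1, -1, -2, 1, 30, 41, 44, 40, 38, 39, 37, 31, -3, -1, -1, 0]
14 [0, -3, -1, 0, 0, 33, 38, 40, 42, 45, 39, 37, 33, -99, -3, 0, 0]
20 [0, -1, 0, -1, 0, 33, 39, 41, 45, 41, 40, 36, 33, -1, -1, -4, -1]
26 [1, -3, 0, -3, 0, 32, 37, 42, 41, 41, 41, 39, 31, -3, -3, -1, -1]
32 [0, -3, -2, -5, -2, 33, 37, 41, 41, 42, 41, 36, 33, -99, 1, -1, -3]
38 [-2, -1, -2, -3, 0, 33, 37, 41, 42, 43, 40, 38, 37, -1, -3, -3, 0]
44 [-2, -2, 0, 2, 3, 36, 36, 42, 45, 46, 42, 42, 37, 30, 19, 3, 0]
50 [-3, 1, 32, 43, 46, 50, 55, 56, 54, 55, 54, 54, 52, 49, 44, -99, 4]
56 [0, -1, 33, 44, 48, 49, 51, 53, 54, 48, 50, 50, 48, 43, 40, 34, 0]
62 [0, -2, 0, 43, 50, 52, -99, 51, 54, 53, 49, 50, 52, -99, 41, -99, -99]
```

View pics/c2.png

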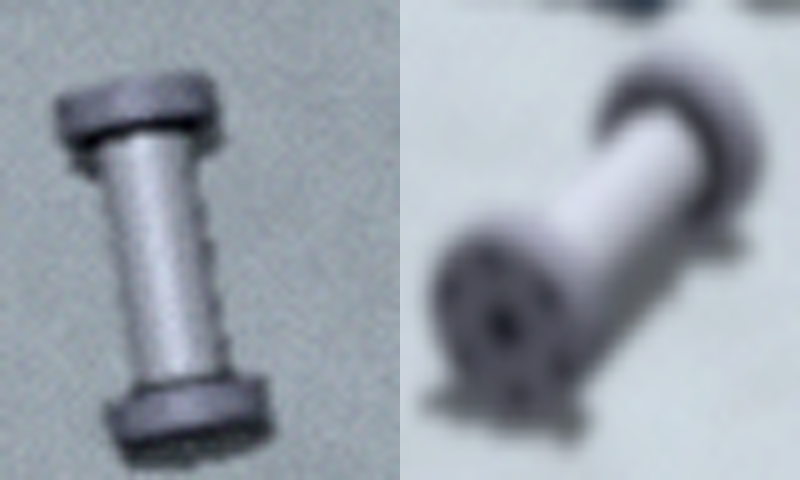

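The vent isn't visible on either side of the body, so it points nearly straight down. The cell has to roll about 88 mm toward −y, away from the bottle. I'll do the stand first. The knob is at about (480,−245) and the axis at about (519,−341), which makes the arm 104 mm long and matches the text. Starting with yaw and approach.

Emit:
tcp_steps(ticks=[0,0,0,0,0,0.125,0,0,0,0,0,0.125,0,0,0,0,0,0.125,0,0,0,0,0,0.125,0,0,0,0,0,0.125,0,0,0,0,0,0.125,0,0,0,0,0,0.125,0,0,0,0,0,0.125,0,0,0,0,0,0.125,0,0,0,0,0,0.125], jaw=50, squeeze=30)

```text
time: 0.93
tcp_pos: [166.0, -497.9, 230.8]
eef_rot: [-2.804, 1.415, 0.001]
force: [0.3, -0.1, 0.2]
finger_gap: 50.2
finger_force: 0.0
```

Emit:
tcp_steps(ticks=[0,0,0,0,0,0.125,0,0,0,0,0,0.125,0,0,0,0,0,0])

```text
time: 1.18
tcp_pos: [166.0, -497.9, 230.8]
eef_rot: [-2.608, 1.751, 0.001]
force: [-0.4, 0.0, -0.3]
finger_gap: 49.8
finger_force: 0.0
```

```bash
cat >> h.py <<'E'
from scipy.spatial.transform import Rotation as Ro
def to(x,y,z):
    "offset to a world TCP point in tool axes, now"
    st=ctrl.state();R=Ro.from_rotvec(st["eef_rot"]).as_matrix();print("tool x",R[:,0].round(3),"z",R[:,2].round(3),"tcp",np.round(st["tcp_pos"],1));d=R.T@(np.array([x,y,z])-st["tcp_pos"]);print("d",d.round(1));return d
E
python3 -c "
from h import *
to(480,-245,231)"
```

```text
tool x [ 0.378 -0.926 -0.001] z [-0.     0.001 -1.   ] tcp [ 166.  -497.9  230.8]
d [-115.2 -386.3   -0. ]
```

Emit:
tcp_steps(ticks=[-11,-38,0,0,0,0,-11,-38,0,0,0,0,-11,-38,0,0,0,0,-11,-38,0,0,0,0,-11,-38,0,0,0,0,-11,-38,0,0,0,0,-11,-38,0,0,0,0,-11,-38,0,0,0,0,-11,-38,0,0,0,0,-11,-38,0,0,0,0])

```text
time: 2.02
tcp_pos: [476.3, -249.4, 231.1]
eef_rot: [2.616, -1.739, -0.0]
force: [-0.1, -0.3, -0.4]
finger_gap: 50.1
finger_force: 0.0
```

Emit:
tcp_steps(ticks=[-5,-6,20,0,0,0,0,0,40,0,0,0,0,0,0,0,0,0])

```text
time: 2.27
tcp_pos: [476.3, -241.5, 163.4]
eef_rot: [2.616, -1.738, -0.02]
force: [-1.9, 0.4, -3.2]
finger_gap: 50.0
finger_force: 0.0
```

```bash
python3 - <<'E'
from h import *
to(480,-245,52)
t=ctrl.snapshot("top");s=ctrl.snapshot("side");np.savez("side1.npz",**s)
a=crop(s,180,240,185,235,6);b=crop(s,275,345,185,250,6)
im=np.zeros((400,790,3),np.uint8);im[:300,:360]=a;im[:390,365:785]=b
cv2.imwrite("pics/c3.png",im)
E
```

```text
tool x [ 0.388 -0.922 -0.01 ] z [-0.011  0.006 -1.   ] tcp [ 476.3 -241.5  163.4]
d [  5.8  -3.  111.3]
```

View pics/c3.png

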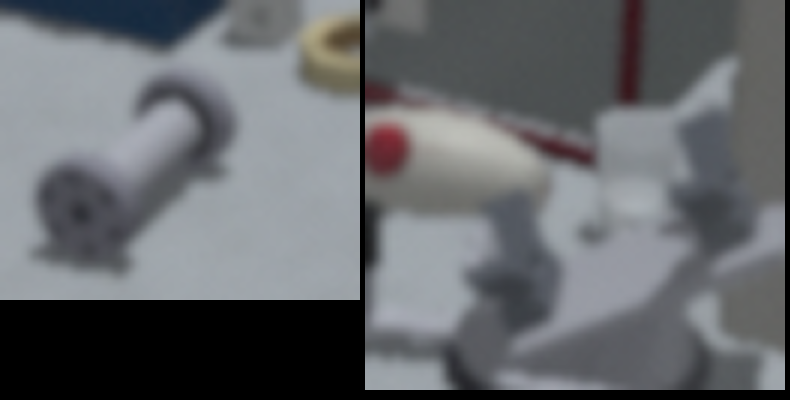

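The picture shows the cell untouched in the side view and the cradle clear to the right. The knob is behind the gripper. Going down onto it.

Emit:
tcp_steps(ticks=[6,-3,35,0,0,0,0,0,30,0,0,0,0,0,25,0,0,0,0,0,20,0,0,0,0,0,0,0,0,0,0,0,0,0,0,0])

```text
time: 2.87
tcp_pos: [484.2, -249.5, 63.1]
eef_rot: [2.612, -1.745, 0.002]
force: [0.5, 0.0, -0.1]
finger_gap: 50.0
finger_force: 0.0
```

```bash
python3 -c "
from h import *
to(480,-245,52)"
```

```text
tool x [ 0.383 -0.924  0.001] z [ 0.001 -0.001 -1.   ] tcp [ 484.2 -249.5   63.1]
d [-5.7  2.1 11.1]
```

Emit:
tcp_steps(ticks=[0,0,0,0,0,0,0,0,0,0,0,0,0,0,0,0,0,0,0,0,0,0,0,0,0,0,0,0,0,0], jaw=14, squeeze=20)

```text
time: 3.28
tcp_pos: [484.9, -249.4, 63.9]
eef_rot: [2.612, -1.745, 0.007]
force: [-0.6, 0.2, 6.5]
finger_gap: 16.6
finger_force: 19.5
```

Emit:
tcp_steps(ticks=[0.5,10.2,0,0,0,-0.1,0.5,10.2,0,0,0,-0.1,0.5,10.2,0,0,0,-0.1,0.5,10.2,0,0,0,-0.1,0.5,10.2,0,0,0,-0.1,0.5,10.2,0,0,0,-0.1,0.5,10.2,0,0,0,-0.1,0.5,10.2,0,0,0,-0.1,0.5,10.2,0,0,0,-0.1,0,0,0,0,0,0])

```text
time: 4.12
tcp_pos: [425.9, -317.0, 63.9]
eef_rot: [3.109, -0.43, 0.009]
force: [4.0, -0.6, 7.0]
finger_gap: 16.9
finger_force: 20.4
```

```bash
python3 - <<'E'
from h import *
to(0,0,0)
t=ctrl.snapshot("top");cv2.imwrite("pics/c4.png",crop(t,265,365,155,230,6))
p=ctrl.state()["tcp_pos"]
print(p-np.array([519,-341,0]))
E
```

```text
tool x [ 0.963 -0.271  0.006] z [ 0.005 -0.004 -1.   ] tcp [ 425.9 -317.    63.9]
d [-496.3 -189.7   60.5]
[-92.91340738  24.59546534  63.91087924]
```

View pics/c4.png

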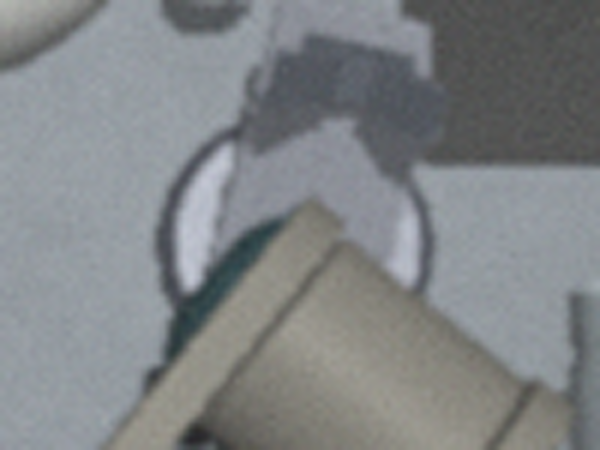

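The cradle is turning with the knob. Its raised end is up the picture at (345,80), with about 0.27 rad left to go. I'll continue with smaller steps.

Emit:
tcp_steps(ticks=[0.2,6,0,0,0,-0.06,0.2,6,0,0,0,-0.06,0.1,5,0,0,0,-0.05,0.1,4,0,0,0,-0.04,0,0,0,0,0,0])

```text
time: 4.58
tcp_pos: [425.6, -323.3, 63.4]
eef_rot: [-3.114, 0.098, -0.008]
force: [9.4, 58.8, 29.4]
finger_gap: 16.9
finger_force: 30.4
```

Emit:
tcp_steps(ticks=[0,3,0,0,0,-0.03,0,2,0,0,0,-0.02,0,0,0,0,0,0])

```text
time: 4.83
tcp_pos: [426.0, -323.4, 63.3]
eef_rot: [-3.106, 0.018, -0.007]
force: [9.6, 79.9, 39.7]
finger_gap: 17.1
finger_force: 41.0
```

```bash
python3 -c "
from h import *
to(0,0,0)"
```

```text
tool x [ 1.    -0.012  0.004] z [ 0.005  0.035 -0.999] tcp [ 426.  -323.4   63.3]
d [-430.  -316.    72.6]
```

The stop is reached, with 80 N sideways on the tool. I'll ease off, release, rise and look.

Emit:
tcp_steps(ticks=[0,-6,0,0,0,0,0,-6,0,0,0,0,0,-5,0,0,0,0,0,0,0,0,0,0])

```text
time: 5.17
tcp_pos: [425.2, -322.3, 63.7]
eef_rot: [3.139, -0.028, 0.015]
force: [12.0, 6.3, 5.4]
finger_gap: 16.9
finger_force: 20.9
```

Emit:
tcp_steps(ticks=[0,0,0,0,0,0,0,0,0,0,0,0,0,0,-15,0,0,0,0,0,-30,0,0,-0.04,0,0,-30,0,0,-0.04,0,0,-25,0,0,-0.04,0,-20,0,0,0,-0.03,0,-40,0,0,0,0,0,-40,0,0,0,0], jaw=60)

```text
time: 5.92
tcp_pos: [407.7, -223.9, 161.3]
eef_rot: [3.135, 0.201, -0.001]
force: [1.9, 0.8, 0.6]
finger_gap: 59.9
finger_force: 0.0
```

Emit:
tcp_steps(ticks=[0,-40,0,0,0,0,0,-40,0,0,0,0,0,-40,0,0,0,0,0,-40,0,0,0,0,0,0,0,0,0,0,0,0,0,0,0,0,0,0,0,0,0,0])

```text
time: 6.5
tcp_pos: [387.4, -66.0, 161.4]
eef_rot: [3.134, 0.206, -0.0]
force: [-0.1, -0.9, 0.4]
finger_gap: 60.0
finger_force: 0.0
```

```bash
python3 - <<'E'
from h import *
t=ctrl.snapshot("top");np.savez("top2.npz",**t);s=ctrl.snapshot("side");np.savez("side2.npz",**s)
to(471.5,15.5,120)
im=np.zeros((540,800,3),np.uint8)
im[:450,:450]=crop(t,280,355,160,235,6)
im[:420,455:797]=crop(s,285,342,185,255,6)
cv2.imwrite("pics/c5.png",im)
E
```

```text
tool x [ 0.992  0.129 -0.001] z [-0. -0. -1.] tcp [387.4 -66.7 161.2]
d [ 94.  -70.7  41.2]
```

View pics/c5.png

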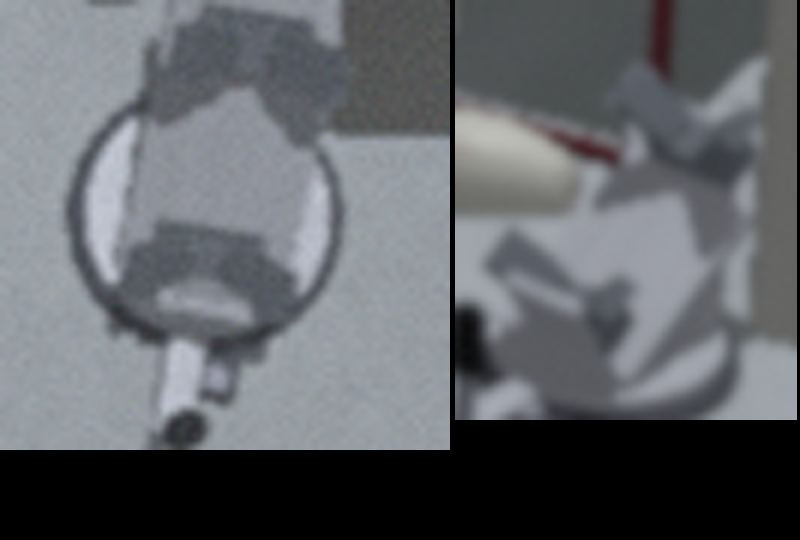

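The ring is centred at crop (206,215), i.e. top pixel (314.3,195.8). The knob is at (185,430), and its arm lies against the stop tab at (218,375). Next I fit the saddle geometry to the depth cloud to get the cradle pose.

```bash
cat > fit.py <<'E'
from h import *
from scipy.optimize import least_squares
import sys
def fr(p):
    # cradle frame from axis x,y, heading a, z
    a=p[2];c,s_=np.cos(a),np.sin(a);C,S=np.cos(np.pi/6),.5
    X=np.array([c*C,s_*C,S]);Y=np.array([-s_,c,0]);return np.stack([X,Y,np.cross(X,Y)],1),np.array([p[0],p[1],105+p[3]])
def boxd(q,lo,hi):
    "distance to box surface (signed)"
    m=(lo+hi)/2;h=(hi-lo)/2;d=abs(q-m)-h
    return np.linalg.norm(np.maximum(d,0),axis=1)+np.minimum(d.max(1),0)
def res(p,P_):
    R,o=fr(p);q=(P_-o)@R
    out=[]
    d=np.full(len(q),25.)
    for xs in(-53,53):
        # V saddle: prism |x-xs|<12, |y|<36, -53<z<max(|y|-39.6)
        b=boxd(q,np.array([xs-12,-36,-53]),np.array([xs+12,36,-4]))
        v=(q[:,2]-abs(q[:,1])+39.6)/np.sqrt(2)   # >0 inside the notch
        d=np.minimum(d,abs(np.maximum(b,v)))
    return np.minimum(d,25)
def cl(s,**k):
    v,u=np.mgrid[0:384,0:512];p=P(s,u.ravel(),v.ravel());p=p[s["z_map"].ravel()>0]
    m=(p[:,0]>430)&(p[:,0]<620)&(p[:,1]>-430)&(p[:,1]<-260)&(p[:,2]>52)&(p[:,2]<175);return p[m]
E
python3 - <<'E'
from fit import *
t=dict(np.load("top2.npz"));s=dict(np.load("side2.npz"))
for n,c in(("top",cl(t)),("side",cl(s)),("both",np.vstack([cl(t),cl(s)]))):
    best=None
    for a in np.linspace(-.4,.4,9):
        for x0 in(505,520,535):
            f=least_squares(res,[x0,-335,a,0],args=(c,),loss="soft_l1",f_scale=2)
            if best is None or f.cost<best.cost:best=f
    r=res(best.x,c);print(n,len(c),best.x.round(3),best.cost,np.median(r))
for q in(t,s): print("cam",-q["R"].T@q["t"])
print("knob",H(t,310.8,231.7,78))
for h in(10,20): print("ring",H(t,314.3,195.8,h))
for u,v in [(294,195),(336,195),(298,180),(332,205),(307,213)]:
    print(P(t,u,v).round(1))
p=cloud(t,302,320,225,238);k=p[(p[:,2]>70)];print("knob cloud",k.mean(0),len(k))
E
```

```text
top 1481 [ 5.20547e+02 -3.44717e+02 -1.99000e-01 -1.31200e+00] 30585.658883888533 9.341439348599863
side 1311 [ 5.08448e+02 -3.53233e+02 -3.19000e-01 -5.11800e+00] 28568.148667923517 11.03294105827553
both 2792 [ 5.15566e+02 -3.46781e+02 -2.76000e-01 -2.51800e+00] 63124.79534780195 11.076724413850165
cam [ 346.31558692 -152.55256636 1377.18315937]
cam [-593.3202466  -893.47253817  784.52614624]
knob [ 415.56141408 -321.46993388   78.        ]
ring [ 520.00824517 -343.88567895   10.        ]
ring [ 518.73780341 -342.48620946   20.        ]
[ 523.2 -286.6   11. ]
[ 521.6 -405.9    6.5]
[ 566.  -299.4   10.1]
[ 492.1 -391.3   18.5]
[ 471.8 -321.6    9.6]
knob cloud [ 417.70052673 -323.51139908   76.33075113] 35
```

Knob and cradle both read a heading of about −0.19, with the arm hard against the fixed tab, so the index direction itself is at −0.19. Next I refine the pose using only points near the saddles.

```bash
python3 - <<'E'
from fit import *
t=dict(np.load("top2.npz"));s=dict(np.load("side2.npz"))
def sel(c,p):
    R,o=fr(p);q=(c-o)@R;return c[(abs(q[:,0])<72)&(abs(q[:,1])<42)&(q[:,2]>-42)&(q[:,2]<5)]
for n,c in(("top",cl(t)),("side",cl(s)),("both",np.vstack([cl(t),cl(s)]))):
  for a0 in(-.1,-.2,-.3):
    p=np.array([519,-342,a0,0.])
    for i in range(6):
        cc=sel(c,p);f=least_squares(res,p,args=(cc,),loss="soft_l1",f_scale=2);p=f.x
    r=res(p,cc);print(n,len(cc),p.round(3),np.median(r).round(2),np.mean(r).round(2))
print("bench side",np.median([q[2] for q in cloud(s,230,260,225,250)]),"top",np.median(cloud(t,240,270,200,240)[:,2]))
E
```

```text
top 568 [ 5.20112e+02 -3.44045e+02 -1.97000e-01 -4.72000e-01] 1.34 2.47
top 568 [ 5.20122e+02 -3.44023e+02 -1.98000e-01 -4.83000e-01] 1.35 2.47
top 568 [ 5.20122e+02 -3.44023e+02 -1.98000e-01 -4.83000e-01] 1.35 2.47
side 404 [ 5.21672e+02 -3.42992e+02 -1.84000e-01  2.00800e+00] 1.54 2.84
side 404 [ 5.21645e+02 -3.42880e+02 -1.86000e-01  2.04000e+00] 1.54 2.85
side 404 [ 5.21645e+02 -3.42880e+02 -1.86000e-01  2.04000e+00] 1.54 2.85
both 978 [ 5.20723e+02 -3.43750e+02 -1.93000e-01  3.81000e-01] 1.58 2.75
both 979 [ 5.20691e+02 -3.43642e+02 -1.94000e-01  3.36000e-01] 1.59 2.75
both 978 [ 5.20702e+02 -3.43653e+02 -1.94000e-01  3.62000e-01] 1.59 2.75
bench side 0.5735496857575823 top -1.6503410941934973
```

Both views agree: cradle origin (520.7,−343.6,105) and heading −0.194. Now I'll cage the cell body.

Emit:
tcp_steps(ticks=[31,-23.5,0,0,0,-0.024,31,-23.5,0,0,0,0,32,-23.5,0,0,0,0,0,0,40,0,0,0,0,0,30,0,0,0,0,0,0,0,0,0,0,0,0,0,0,0,0,0,0,0,0,0], jaw=60)

```text
time: 7.27
tcp_pos: [470.9, 16.9, 93.0]
eef_rot: [3.132, 0.241, 0.003]
force: [0.9, -0.4, 1.0]
finger_gap: 60.0
finger_force: 0.0
```

```bash
python3 -c "
from h import *
to(471.5,15.5,10)"
```

```text
tool x [0.988 0.153 0.002] z [ 0.002 -0.    -1.   ] tcp [470.9  16.9  93. ]
d [ 0.2  1.4 83. ]
```

Emit:
tcp_steps(ticks=[0,1.4,35,0,0,0,0,0,30,0,0,0,0,0,18,0,0,0,0,0,0,0,0,0,0,0,0,0,0,0])

```text
time: 7.68
tcp_pos: [471.2, 16.0, 10.0]
eef_rot: [3.132, 0.243, 0.003]
force: [0.9, 0.5, 0.6]
finger_gap: 60.3
finger_force: 0.0
```

Emit:
tcp_steps(ticks=[0,0,0,0,0,0,0,0,0,0,0,0,0,0,0,0,0,0,0,0,0,0,0,0], jaw=38)

```text
time: 8.02
tcp_pos: [471.0, 16.5, 9.5]
eef_rot: [3.132, 0.244, 0.003]
force: [-0.5, -0.4, -1.0]
finger_gap: 38.0
finger_force: 0.0
```

```bash
python3 -c "
from h import *
to(471.5,15.5,10)"
```

```text
tool x [0.988 0.155 0.002] z [ 0.002 -0.    -1.   ] tcp [471.   16.5   9.5]
d [ 0.3  1.  -0.5]
```

Emit:
tcp_steps(ticks=[0,2,0,0,0,0,0,4,0,0,0,0,0,6,0,0,0,0,0,7,0,0,0,0,0,7,0,0,0,0,0,7,0,0,0,0,0,7,0,0,0,0,0,7,0,0,0,0,0,7,0,0,0,0,0,7,0,0,0,0])

```text
time: 8.85
tcp_pos: [479.8, -44.5, 8.3]
eef_rot: [3.132, 0.244, -0.0]
force: [-1.1, 0.4, 0.7]
finger_gap: 37.9
finger_force: 0.1
```

Emit:
tcp_steps(ticks=[0,7,0,0,0,0,0,6,0,0,0,0,0,5,0,0,0,0,0,4,0,0,0,0,0,3,0,0,0,0,0,2,0,0,0,0,0,0,0,0,0,0,0,0,0,0,0,0])

```text
time: 9.52
tcp_pos: [483.9, -70.3, 8.2]
eef_rot: [3.132, 0.245, -0.0]
force: [-0.1, 0.3, -0.4]
finger_gap: 38.0
finger_force: 0.0
```

Emit:
tcp_steps(ticks=[0,0,0,0,0,0,0,0,0,0,0,0,0,0,0,0,0,0,0,0,0,0,0,0], jaw=30, squeeze=20)

```text
time: 9.85
tcp_pos: [484.0, -70.3, 8.4]
eef_rot: [3.132, 0.245, 0.0]
force: [0.8, -0.1, 1.2]
finger_gap: 31.3
finger_force: 19.8
```

Emit:
tcp_steps(ticks=[0,0,0,0,0,0,0,0,0,0,0,0,0,0,0,0,0,0], jaw=50)

```text
time: 10.1
tcp_pos: [483.8, -70.3, 8.2]
eef_rot: [-3.132, -0.244, 0.0]
force: [0.7, 0.0, -0.5]
finger_gap: 50.2
finger_force: 0.0
```

Emit:
tcp_steps(ticks=[0,0,-20,0,0,0,0,0,-40,0,0,0,0,0,-40,0,0,0,-15,0,-30,0,0,0,-35,0,0,0,0,0,-35,0,0,0,0,0,-35,0,0,0,0,0,0,0,0,0,0,0])

```text
time: 10.77
tcp_pos: [361.1, -89.1, 137.5]
eef_rot: [3.132, 0.242, -0.003]
force: [-0.4, -0.3, -0.1]
finger_gap: 50.0
finger_force: 0.0
```

```bash
python3 - <<'E'
from h import *
t=ctrl.snapshot("top");np.savez("top3.npz",**t);s=ctrl.snapshot("side")
u,v=map(int,pix(t,[490,-68,28]));u2,v2=map(int,pix(s,[490,-68,28]));print(u,v,u2,v2)
im=np.zeros((480,800,3),np.uint8);im[:480,:400]=crop(t,u-25,u+25,v-30,v+30,8);im[:480,400:]=crop(s,u2-25,u2+25,v2-30,v2+30,8)
cv2.imwrite("pics/c6.png",im)
to(483.8,-70.3,8.2)
E
```

```text
216 207 226 217
tool x [0.988 0.154 0.002] z [ 0.002 -0.001 -1.   ] tcp [364.9 -89.2 138.7]
d [120.1  -0.5 130.7]
```

View pics/c6.png

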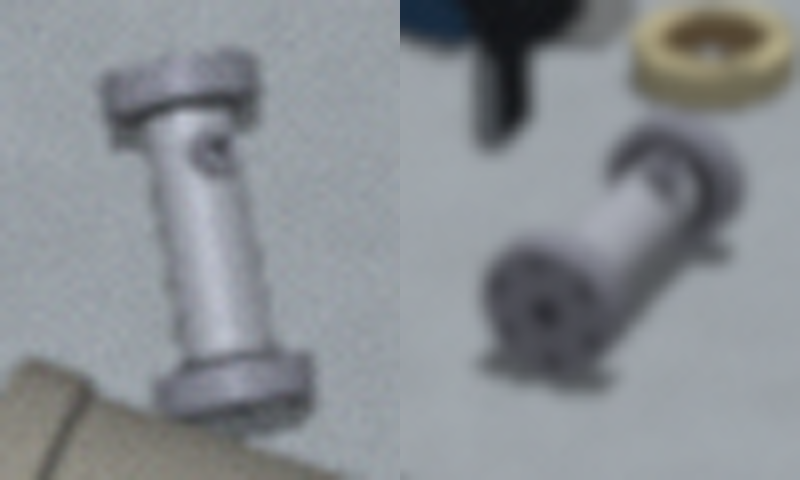

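The vent now shows on the top side, at top pixel (217.5,196.1), a little right of the body's middle. I'll compute its angle.

```bash
cat > cell.py <<'E'
from h import *
from scipy.optimize import least_squares
def cellfit(s,c0,a0,m=None):
    v,u=np.mgrid[0:384,0:512];p=P(s,u.ravel(),v.ravel());p=p[s["z_map"].ravel()>0]
    d=p[:,:2]-c0;p=p[(np.hypot(d[:,0],d[:,1])<75)&(p[:,2]>24)&(p[:,2]<62)]
    def r(q):
        A=np.array([np.cos(q[2]),np.sin(q[2])]);B=np.array([-A[1],A[0]]);d=p[:,:2]-q[:2]
        x=d@A;rad=np.hypot(d@B,p[:,2]-28-q[3])
        def cyl(lo,hi,R): # distance to solid cylinder surface
            e=np.stack([abs(x-(lo+hi)/2)-(hi-lo)/2,rad-R],1);return abs(np.linalg.norm(np.maximum(e,0),axis=1)+np.minimum(e.max(1),0))
        return np.minimum(np.minimum(np.minimum(cyl(-60,-46,28),cyl(46,60,28)),cyl(-46,46,16)),12)
    f=least_squares(r,[*c0,a0,0],loss="soft_l1",f_scale=2);print("cell",f.x.round(3),len(p),np.median(r(f.x)).round(2));return f.x
def vent(s,q,u,v):
    A=np.array([np.cos(q[2]),np.sin(q[2])]);B=np.array([-A[1],A[0]])
    h=54
    for i in range(20):
        w=H(s,u,v,h);y=(w[:2]-q[:2])@B;h=28+np.sqrt(max(26**2-y*y,0))
    print("vent x",((w[:2]-q[:2])@A).round(1),"y",y.round(1),"angle deg",np.degrees(np.arcsin(y/26)).round(1),"roll mm (+y)",(-28*np.arcsin(y/26)).round(1))
E
python3 - <<'E'
from cell import *
t=dict(np.load("top3.npz"))
q=cellfit(t,np.array([490,-68.]),.154)
vent(t,q,217.5,196.1)
t0=dict(np.load("top0.npz"));cellfit(t0,np.array([478,16.]),.154)
E
```

```text
cell [ 4.93372e+02 -7.00930e+01  1.65000e-01 -1.06500e+00] 618 1.21
vent x 24.5 y -7.7 angle deg -17.2 roll mm (+y) 8.4
cell [ 4.78096e+02  1.77160e+01  1.64000e-01 -1.25100e+00] 629 1.16
```

Emit:
tcp_steps(ticks=[40,0,0,0,0,-0.008,40,0,0,0,0,0,40,0,0,0,0,0,0,0,35,0,0,0,0,0,40,0,0,0,0,0,35,0,0,0,0,0,20,0,0,0,0,0,0,0,0,0,0,0,0,0,0,0], jaw=60)

```text
time: 11.62
tcp_pos: [483.9, -69.4, 7.5]
eef_rot: [-3.13, -0.258, 0.004]
force: [-0.7, -0.9, 1.9]
finger_gap: 59.7
finger_force: 0.0
```

Emit:
tcp_steps(ticks=[0,0,0,0,0,0,0,0,0,0,0,0,0,0,0,0,0,0,0,-2,0,0,0,0,0,-3,0,0,0,0,0,-2,0,0,0,0,0,-1.4,0,0,0,0,0,0,0,0,0,0,0,0,0,0,0,0], jaw=38)

```text
time: 12.37
tcp_pos: [482.4, -61.4, 8.3]
eef_rot: [3.131, 0.257, -0.0]
force: [0.7, 0.0, 0.5]
finger_gap: 37.7
finger_force: 0.0
```

Emit:
tcp_steps(ticks=[0,0,0,0,0,0,0,0,0,0,0,0,0,0,0,0,0,0,0,0,0,0,0,0], jaw=28, squeeze=25)

```text
time: 12.7
tcp_pos: [482.4, -61.4, 8.4]
eef_rot: [-3.131, -0.257, -0.0]
force: [-0.9, 1.6, 2.0]
finger_gap: 31.7
finger_force: 25.3
```

Emit:
tcp_steps(ticks=[0,0,0,0,0,0,0,0,0,0,0,0,0,0,0,0,0,0], jaw=50)

```text
time: 12.95
tcp_pos: [482.4, -61.6, 8.2]
eef_rot: [3.131, 0.257, -0.0]
force: [-0.3, 0.0, -0.4]
finger_gap: 50.2
finger_force: 0.0
```

Emit:
tcp_steps(ticks=[0,0,-20,0,0,0,0,0,-40,0,0,0,0,0,-40,0,0,0,-15,0,-30,0,0,0,-35,0,0,0,0,0,-35,0,0,0,0,0,-35,0,0,0,0,0,0,0,0,0,0,0])

```text
time: 13.62
tcp_pos: [359.8, -81.2, 137.6]
eef_rot: [3.131, 0.255, -0.002]
force: [0.4, 0.0, 0.1]
finger_gap: 50.2
finger_force: 0.0
```

```bash
python3 - <<'E'
from cell import *
t=ctrl.snapshot("top");np.savez("top4.npz",**t)
u,v=map(int,pix(t,[493,-62,28]));print(u,v)
cv2.imwrite("pics/c7.png",crop(t,u-25,u+25,v-30,v+30,10))
q=cellfit(t,np.array([493,-62.]),.16)
E
```

```text
213 206
cell [ 4.92031e+02 -6.12380e+01  1.67000e-01 -9.36000e-01] 622 1.27
```

View pics/c7.png

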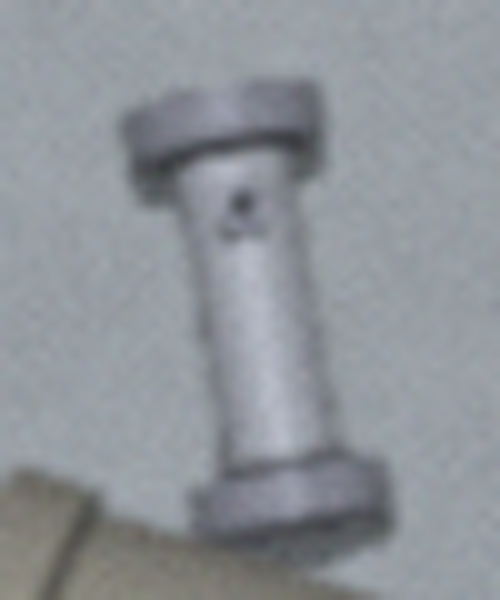

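The vent is now at crop (241,207), i.e. top pixel (212.1,196.7), in the middle of the body.

```bash
python3 - <<'E'
from cell import *
t=dict(np.load("top4.npz"))
q=cellfit(t,np.array([493,-62.]),.16)
vent(t,q,212.1,196.7)
vent(t,q,212.1,196)
to(482.4,-61.5,8.2)
E
```

```text
cell [ 4.92031e+02 -6.12380e+01  1.67000e-01 -9.36000e-01] 622 1.27
vent x 25.3 y -2.0 angle deg -4.4 roll mm (+y) 2.2
vent x 27.2 y -2.3 angle deg -5.2 roll mm (+y) 2.5
tool x [0.987 0.161 0.001] z [ 0.001 -0.001 -1.   ] tcp [362.2 -81.3 138.3]
d [121.7  -0.3 130.2]
```

The vent is 4–5° short, so I'll take the last 1.5 mm of roll while grasping. Then grip firmly and lift.

Emit:
tcp_steps(ticks=[40,0,0,0,0,-0.005,41,0,0,0,0,0,40.5,0,0,0,0,0,0,0,35,0,0,0,0,0,40,0,0,0,0,0,35,0,0,0,0,-1.5,20,0,0,0,0,0,0,0,0,0,0,0,0,0,0,0], jaw=60)

```text
time: 14.42
tcp_pos: [483.6, -59.1, 7.6]
eef_rot: [-3.13, -0.265, 0.003]
force: [1.0, -0.2, 0.7]
finger_gap: 60.1
finger_force: 0.0
```

Emit:
tcp_steps(ticks=[0,0,0,0,0,0,0,0,0,0,0,0,0,0,0,0,0,0,0,0,0,0,0,0,0,0,0,0,0,0,0,0,0,0,0,0,0,0,0,0,0,0,0,0,0,0,0,0], jaw=28, squeeze=80)

```text
time: 15.08
tcp_pos: [485.4, -60.0, 10.9]
eef_rot: [3.128, 0.265, 0.008]
force: [0.2, -0.4, 6.7]
finger_gap: 30.2
finger_force: 78.5
```

```bash
python3 -c "
from h import *
to(482.4,-60,8.2)"
```

```text
tool x [0.986 0.168 0.005] z [ 0.005 -0.002 -1.   ] tcp [485.4 -60.   10.9]
d [-3.  -0.5  2.7]
```

Emit:
tcp_steps(ticks=[0,0,-10,0,0,0,0,0,-25,0,0,0,0,0,-35,0,0,0,0,0,-35,0,0,0,0,0,-35,0,0,0,0,0,-25,0,0,0,0,0,-10,0,0,0.1,0,0,0,0,0,0.125,0,0,0,0,0,0.125,0,0,0,0,0,0])

```text
time: 15.92
tcp_pos: [483.1, -59.2, 183.8]
eef_rot: [-3.128, 0.291, 0.0]
force: [0.0, -0.0, -5.7]
finger_gap: 29.7
finger_force: 79.8
```

Emit:
tcp_steps(ticks=[0,0,0,0,0.1,0,0,0,0,0,0.12,0,0,0,0,0,0.12,0,0,0,0,0,0.12,0,0,0,0,0,0.064,0,0,0,0,0,0,0,0,0,0,0,0,0])

```text
time: 16.5
tcp_pos: [482.7, -59.1, 183.0]
eef_rot: [2.979, -0.267, 0.794]
force: [0.5, 0.4, -4.3]
finger_gap: 29.9
finger_force: 79.8
```

```bash
cat > goal.py <<'E'
from fit import *
def goal(al,ax,up,p=(520.7,-343.3,-.194,0)):
    "al: TCP along cell axis from centre, ax: axis above TCP, up: (x,z) cradle offset of cell"
    R,o=fr(p);g=o+R@np.array([al+up[0],0,up[1]-ax]);d=to(*g)
    st=ctrl.state();T=Ro.from_rotvec(st["eef_rot"]).as_matrix();W=np.stack([R[:,0],-R[:,1],-R[:,2]],1)
    print("turn",Ro.from_matrix(T.T@W).as_rotvec().round(3),"goal",g.round(1))
E
python3 - <<'E'
from goal import *
goal(-6.9,17.1,(3,70))
t=ctrl.snapshot("top");s=ctrl.snapshot("side")
X=ctrl.state()["tcp_pos"];u,v=map(int,pix(s,X));print(u,v)
im=crop(s,u-45,u+45,v-40,v+30,8);cv2.imwrite("pics/c8.png",im)
E
```

```text
tool x [ 0.853 -0.154  0.498] z [ 0.49  -0.09  -0.867] tcp [482.7 -59.1 183. ]
d [ 33.2 272.4  58.9]
turn [-0.006  0.002  0.014] goal [ 491.4 -337.5  148.9]
220 171
```

View pics/c8.png

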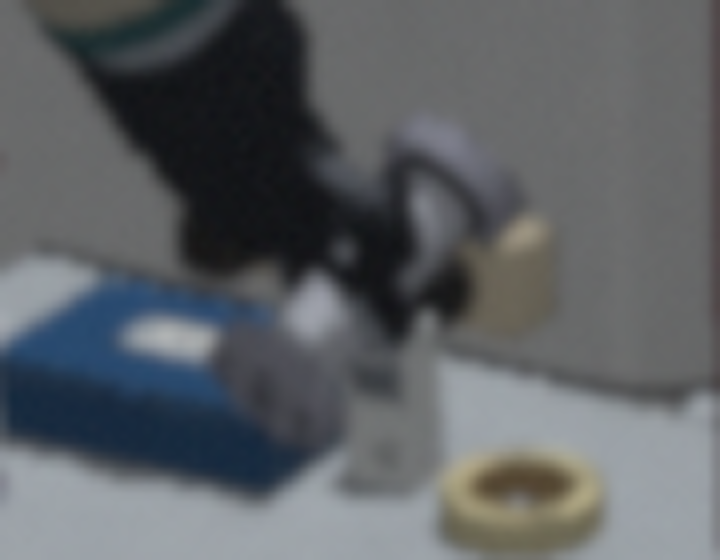

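The cell is held at the tilt, with the vent-end flange high and away at (455,175) and the near flange at (280,380). Now I'll measure the cell's place in the hand from the depth clouds.

```bash
cat > hand.py <<'E'
from h import *
from scipy.optimize import least_squares
def hand():
    st=ctrl.state();T=Ro.from_rotvec(st["eef_rot"]).as_matrix();o=np.array(st["tcp_pos"])
    for nm in("side","top","both"):
        q=[]
        for n in(("side","top") if nm=="both" else (nm,)):
            s=ctrl.snapshot(n);v,u=np.mgrid[0:384,0:512];p=P(s,u.ravel(),v.ravel())[s["z_map"].ravel()>0];q.append((p-o)@T)
        q=np.vstack(q);q=q[(abs(q[:,1])<34)&(q[:,2]>-50)&(q[:,2]<16)&(abs(q[:,0]-7)<75)&(abs(q[:,0]-7)>34)]
        def r(k):
            x=q[:,0]-k[0];y=q[:,1]-k[1]-k[4]*x;z=q[:,2]-k[2]-k[3]*x;rad=np.hypot(y,z)
            def cyl(lo,hi,R):
                e=np.stack([abs(x-(lo+hi)/2)-(hi-lo)/2,rad-R],1);return abs(np.linalg.norm(np.maximum(e,0),axis=1)+np.minimum(e.max(1),0))
            return np.minimum(np.minimum(np.minimum(cyl(-60,-46,28),cyl(46,60,28)),cyl(-46,46,16)),12)
        f=least_squares(r,[7,0,-17,0,0],loss="soft_l1",f_scale=2);print(nm,"centre in tool",f.x[:3].round(1),"slopes z,y",f.x[3:].round(3),len(q),np.median(r(f.x)).round(2))
E
python3 -c "
from hand import *
hand()"
```

```text
side centre in tool [  8.7   1.6 -17.9] slopes z,y [0.005 0.004] 371 0.96
top centre in tool [  7.4   2.  -19. ] slopes z,y [ 0.056 -0.002] 325 0.77
both centre in tool [  8.    1.3 -17.1] slopes z,y [0.015 0.006] 695 1.06
```

Emit:
tcp_steps(ticks=[0,20,0,0,0,0.014,0,38,0,0,0,0,0,38,0,0,0,0,0,38,0,0,0,0,0,38,0,0,0,0,0,38,0,0,0,0,0,38,0,0,0,0,0,20,0,0,0,0,0,0,0,0,0,0,0,0,0,0,0,0])

```text
time: 17.63
tcp_pos: [431.9, -323.7, 181.0]
eef_rot: [2.979, -0.295, 0.798]
force: [0.5, 0.2, -5.1]
finger_gap: 29.6
finger_force: 80.8
```

```bash
python3 -c "
from goal import *
goal(-7.5,17.3,(2,60))"
```

```text
tool x [ 0.849 -0.172  0.499] z [ 0.491 -0.09  -0.867] tcp [ 431.9 -323.7  181. ]
d [35.3  2.4 68.6]
turn [-0.006  0.001 -0.005] goal [ 495.1 -338.3  139.2]
```

Emit:
tcp_steps(ticks=[18,1.2,15,0,0,0,17,1.2,15,0,0,-0.005,0,0,20,0,0,0,0,0,18,0,0,0,0,0,0,0,0,0,0,0,0,0,0,0])

```text
time: 18.13
tcp_pos: [495.2, -335.3, 139.0]
eef_rot: [2.982, -0.282, 0.797]
force: [-0.1, 0.1, -4.0]
finger_gap: 30.1
finger_force: 80.6
```

```bash
python3 - <<'E'
from goal import *
from hand import hand
goal(-7.5,17.3,(2,20))
hand()
E
```

```text
tool x [ 0.851 -0.164  0.498] z [ 0.49  -0.087 -0.867] tcp [ 495.2 -335.3  139. ]
d [ 0.6  3.3 40. ]
turn [-0.009  0.002  0.003] goal [ 514.7 -342.1  104.6]
side centre in tool [  9.1   0.9 -18.4] slopes z,y [0.007 0.007] 416 1.04
top centre in tool [  7.8   3.1 -18.2] slopes z,y [ 0.014 -0.009] 294 0.8
both centre in tool [  9.7   2.7 -19.6] slopes z,y [0.003 0.008] 713 1.1
```

Emit:
tcp_steps(ticks=[0,2.3,14,0,0,0.01,0,0,16,0,0,0,0,0,10,0,0,0,0,0,0,0,0,0,0,0,0,0,0,0])

```text
time: 18.75
tcp_pos: [514.2, -342.5, 105.6]
eef_rot: [2.98, -0.299, 0.8]
force: [0.1, -0.1, -4.0]
finger_gap: 29.9
finger_force: 80.8
```

Emit:
tcp_steps(ticks=[0,0,6,0,0,0,0,0,5,0,0,0,0,0,4,0,0,0,0,0,0,0,0,0,0,0,0,0,0,0])

```text
time: 19.17
tcp_pos: [521.7, -343.9, 92.3]
eef_rot: [2.98, -0.299, 0.8]
force: [-0.3, 0.3, -5.4]
finger_gap: 29.9
finger_force: 80.8
```

```bash
python3 -c "
from goal import *
goal(-7.5,17.3,(2,0))"
```

```text
tool x [ 0.848 -0.175  0.5  ] z [ 0.492 -0.09  -0.866] tcp [ 521.7 -343.9   92.3]
d [-0.1 -0.4  5.8]
turn [-0.007  0.    -0.008] goal [ 524.5 -344.    87.3]
```

Not in contact yet, with 5.8 mm to go.

Emit:
tcp_steps(ticks=[0,0,2,0,0,0,0,0,2,0,0,0,0,0,0,0,0,0])

```text
time: 19.42
tcp_pos: [523.8, -344.4, 89.0]
eef_rot: [2.979, -0.299, 0.801]
force: [1.2, 0.4, -2.6]
finger_gap: 29.4
finger_force: 80.8
```

Emit:
tcp_steps(ticks=[0,0,1.5,0,0,0,0,0,0,0,0,0,0,0,0,0,0,0])

```text
time: 19.67
tcp_pos: [524.4, -344.4, 88.3]
eef_rot: [2.98, -0.299, 0.801]
force: [-4.8, 3.3, 0.5]
finger_gap: 29.9
finger_force: 81.5
```

```bash
python3 -c "
from goal import *
goal(-7.5,17.3,(2,0))"
```

```text
tool x [ 0.848 -0.174  0.5  ] z [ 0.492 -0.09  -0.866] tcp [ 524.4 -344.4   88.3]
d [-0.5 -0.4  0.9]
turn [-0.007 -0.    -0.008] goal [ 524.5 -344.    87.3]
```

Emit:
tcp_steps(ticks=[0,0,1,0,0,0,0,0,0,0,0,0,0,0,0,0,0,0])

```text
time: 19.92
tcp_pos: [524.6, -344.3, 88.1]
eef_rot: [2.98, -0.298, 0.8]
force: [-13.0, 7.9, 7.0]
finger_gap: 29.9
finger_force: 82.7
```

Emit:
tcp_steps(ticks=[0,0,0,0,0,0,0,0,0,0,0,0,0,0,0,0,0,0,0,0,0,0,0,0], jaw=36)

```text
time: 20.25
tcp_pos: [525.5, -344.8, 87.9]
eef_rot: [2.978, -0.299, 0.803]
force: [0.4, 1.3, 1.2]
finger_gap: 36.2
finger_force: 1.2
```

Emit:
tcp_steps(ticks=[0,0,0,0,0,0,0,0,0,0,0,0,0,0,0,0,0,0,0,0,-12,0,0,0,0,0,-30,0,0,0,0,0,-30,0,0,0,0,0,-30,0,0,0,-20,0,-30,0,0,0,-40,0,0,0,0,0,-40,0,0,0,0,0], jaw=60)

```text
time: 21.08
tcp_pos: [374.8, -316.0, 153.6]
eef_rot: [2.973, -0.296, 0.805]
force: [0.0, 0.0, -0.9]
finger_gap: 59.9
finger_force: 0.0
```

Emit:
tcp_steps(ticks=[-20,-30,0,0,0,0,0,-40,0,0,0,0,0,-40,0,0,0,0,0,-40,0,0,0,0,0,0,0,0,0,0,0,0,0,0,0,0])

```text
time: 21.58
tcp_pos: [388.4, -162.7, 143.2]
eef_rot: [2.98, -0.29, 0.803]
force: [-0.5, -0.1, -0.1]
finger_gap: 60.0
finger_force: 0.0
```

```bash
python3 - <<'E'
from h import *
t=ctrl.snapshot("top");np.savez("top5.npz",**t);s=ctrl.snapshot("side");np.savez("side5.npz",**s)
im=np.zeros((480,800,3),np.uint8);im[:480,:400]=crop(t,290,340,165,225,8);im[:480,400:]=crop(s,285,335,190,250,8)
cv2.imwrite("pics/c9.png",im)
E
```

```text
(no output)
```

View pics/c9.png

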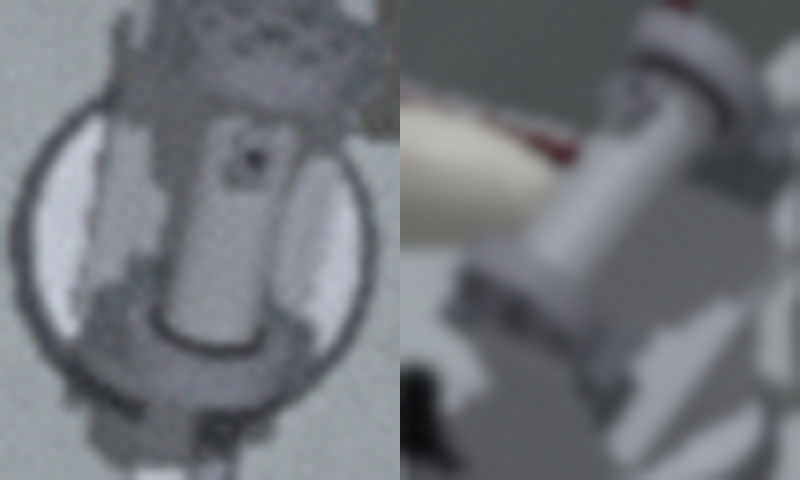

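The cell lies in both saddles with its vent up, at top pixel (321.2,185), near the raised end. I'll check it numerically in the cradle frame.

```bash
python3 - <<'E'
from fit import *
t=dict(np.load("top5.npz"));s=dict(np.load("side5.npz"))
p0=[520.7,-343.3,-.194,0];R,o=fr(p0)
def allp(s):
    v,u=np.mgrid[0:384,0:512];return P(s,u.ravel(),v.ravel())[s["z_map"].ravel()>0]
for n,c in(("top",allp(t)),("side",allp(s)),("both",np.vstack([allp(t),allp(s)]))):
    q=(c-o)@R;q=q[(abs(q[:,1])<32)&(abs(q[:,0])<72)&(q[:,2]>0 )&(q[:,2]<40)]
    def r(k):
        x=q[:,0]-k[0];y=q[:,1]-k[1]-k[4]*x;z=q[:,2]-k[2]-k[3]*x;rad=np.hypot(y,z)
        def cyl(lo,hi,Q):
            e=np.stack([abs(x-(lo+hi)/2)-(hi-lo)/2,rad-Q],1);return abs(np.linalg.norm(np.maximum(e,0),axis=1)+np.minimum(e.max(1),0))
        return np.minimum(np.minimum(np.minimum(cyl(-60,-46,28),cyl(46,60,28)),cyl(-46,46,16)),12)
    f=least_squares(r,[0,0,0,0,0],loss="soft_l1",f_scale=2);print(n,f.x.round(3),len(q),np.median(r(f.x)).round(2))
for (u,v) in[(321.25,185),(320.9,185.3)]:
    ca=-t["R"].T@t["t"];d=t["R"].T@np.array([(u-t["cx"])/t["fx"],(v-t["cy"])/t["fy"],1]);a=(ca-o)@R;b=d@R
    print("vent",(a+b*(26-a[2])/b[2]).round(1))
k=cloud(t,300,322,223,240);k=k[(k[:,2]>70)&(k[:,2]<85)&(k[:,0]<435)];print("knob",k.mean(0) if len(k) else None,len(k))
print(ctrl.state()["time"])
E
```

```text
top [ 1.069 -0.362 -1.279  0.01   0.005] 688 1.18
side [2.745 0.535 0.434 0.008 0.004] 572 1.32
both [ 1.805 -0.173 -0.619  0.009  0.004] 1260 1.38
vent [26.8  0.9 26. ]
vent [25.8  1.6 26. ]
knob [ 417.44682236 -323.08546937   75.69918497] 37
21.6833
```

```bash
python3 -c "
from workcell import ctrl
print(ctrl.close_job())"
```

```text
the job is handed in; nothing more can be done
None
```

I handed the job in at about 21.7 s (limit 54 s), with no verdict printed. The cell was rolled vent-up on the bench, then laid in both saddles of the stand, whose turret is hard against its stop. My last camera check put the cell about 2 mm up-slope of fully seated, within 1 mm of the cradle axis, with the vent about 3° off square at the raised end.

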